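# Call the supervisor and point out the short coin stack and the roll to fill it from

### The job

A coin stack on the counting board has come up short: ring the counter bell gently with the fingertips to call the supervisor over. Then show her the short stack, pointing at it from straight above with the fingertips about two centimetres over its top for two seconds, and after that point in the same way at the sealed coin roll it is to be made up from, and finish there, still pointing at the roll. Do not touch the coins, the board or the roll, and leave everything else on the counter where it stands.

Things in the scene. Friction and masses are not known exactly. Their poses are not given: they have to be found in the camera images.
- bell: loose counter bell: dark round base 86 mm across, polished steel dome, brass plunger button on the crown; 63 mm high in all, dome 48 mm high. Origin at the centre of its underside, z up
- bell_button (a point): centre of the top of the bell's plunger button (brass, 15 mm across, 63 mm above the counter when up); it moves down with the plunger
- bell_plunger (a joint): how far the bell's plunger is pressed down: 0 up, 0.005 m fully down against a stop; its spring takes 1 N at first and 3 N fully down and brings it back up. The bell rings when the plunger goes beyond 0.0035 m
- coin_board: fixed wooden coin counting board, 90 x 286 mm, 9 mm thick with an edging up to 13 mm high; five round recesses 32 mm wide and 3 mm deep in a row along its y axis, 50 mm apart, the middle one at its centre. Origin at the centre of its underside, z up
- short_stack: the short coin stack: the only low one on the board, 26 mm across and 10 mm high where the four others are 23 mm; it stands in any of the five recesses, its underside 6 mm above the counter. Origin at the centre of its underside
- short_top (a point): centre of the top of the short coin stack, 16 mm above the counter
- full_stack_1: full coin stack: steel-coloured coins, 26 mm across, 23 mm high; stands in one of the board's five recesses. Origin at the centre of its underside; must not be touched
- full_stack_2: full coin stack: steel-coloured coins, 26 mm across, 23 mm high; stands in one of the board's five recesses. Origin at the centre of its underside; must not be touched
- full_stack_3: full coin stack: steel-coloured coins, 26 mm across, 23 mm high; stands in one of the board's five recesses. Origin at the centre of its underside; must not be touched
- full_stack_4: full coin stack: steel-coloured coins, 26 mm across, 23 mm high; stands in one of the board's five recesses. Origin at the centre of its underside; must not be touched
- coin_roll: sealed coin roll standing on end beside the two hand stamps: cream paper cylinder with blue bands, 26 mm across, 88 mm high; it may stand in any of the three places. Origin at the centre of its underside; must not be touched
- roll_top (a point): centre of the top of the coin roll, 88 mm above the counter
- stamp_wood: bystander: hand stamp with an orange-brown wooden handle and black foot, 30 mm across, 75 mm high. Origin at the centre of its underside
- stamp_red: bystander: hand stamp with a red handle and brown foot, 36 mm across, 75 mm high. Origin at the centre of its underside
- ink_pad: bystander: blue ink pad, 69 x 98 x 19 mm. Origin at the centre of its underside
- stapler: bystander: black stapler, 36 x 128 x 46 mm. Origin at the centre of its underside
- pen: bystander: black ball pen lying on the counter, 136 mm long. Origin at the centre of its underside
- till_roll: bystander: white paper till roll standing on end, 58 mm across, 57 mm high. Origin at the centre of its underside

How it is judged:
By the outcome, as a careful person would: the job done as asked, in the order asked, and still so for the second after the job is handed in, with the robot touching nothing.
It also fails if it takes over 51 s, if anything falls off the work surface, if the arm or the gripper's body presses on something with over 40 N, if the wrist force passes 120 N, or if a joint passes its speed limit or range.

### The arm

A 6-joint arm with a two-finger parallel gripper is mounted at the origin on a cart in front of the work surface, level with it; the furniture and walls round the work are solid. World frame = base frame: x ahead of the robot, y to its left, z up, the work surface at z = 0. Lengths are in m, angles in rad, forces in N, time in s.
With the tool pointing down it reaches from about 0.25 to 0.775 m from the base axis. Payload 4 kg.
Tool frame: the origin (TCP) lies at the very end of the fingers, on their centre line; the grasp point (between the pads) lies 19 mm behind it; x points along the fingers, y is the direction in which the jaws open and shut, and the axes are right-handed (so a half turn about x gives the same grasp; the last joint's range is limited). The gripper opens to 94 mm and grips with 3 to 60 N. Pads are 16 mm wide; open, the fingers measure 119 mm over their backs; the gripper's body (75 mm by 177 mm) begins 78 mm behind the grasp point.
Start: joints at [1.001, 0.087, 1.371, -0, 1.684, -0.103], TCP at [0.248, 0.491, 0.206] pointing down, gripper open.
Joint ranges: [-3.1, 3.1], [-0.76, 2.03], [0.27, 2.55], [-1.08, 4.22], [0.17, 2.65], [-2.57, 2.57]. Speed limits (rad/s): [2.79, 2.79, 3.14, 3.14, 3.14, 3.14].

### API

Orientations are given as [roll, pitch, yaw] about the fixed x, y, z axes, in that order (R = Rz(yaw) Ry(pitch) Rx(roll)).
In Python, from bench import robot gives the robot as it stands.
- The arm moves only by the tool carry_out, never from a script. Its argument "targets" is a list of rows, each a list of 5 numbers: the closure, from 0 (fully open) to 1 (shut), then the shift along the tool's x, y, z in cm, then the turn about the tool's x in degrees. In form: [[fingers, tx, ty, tz, turn], ...]. A call has 1 to 20 rows; each row shifts and turns the commanded pose from where the row before left it, along the tool's axes as they then stand; what a row does not reach is not made up. A row lasts 1/10 s, in which the tool goes at most 50 mm and 8.59 degrees, less where a joint would pass 70% of its speed; a pose out of reach is approached as far as the arm can. A call is refused whole if a number of a shift passes 5 or a number of a turn 8.59, either way. A call with a gripper value outside its range is refused whole. The fingers move at their own pace and stop on an object; the grip force is fixed at half the most. Time passes only in rows, so rows that do not move let the fingers close. It gives the time, the measured TCP pose, the force and the opening at its end, in the units of the state.
- robot.get_obs(): the state, without advancing time (a new reading comes with each control period).
- robot.snapshot(name): name is "scene" or "top" or "wrist"; returns a dict with "image" (400x640x3 uint8, red, green, blue), "camera_matrix" (3x3 intrinsics, pixels), "distortion" ([k1, k2, p1, p2, k3] as OpenCV has them; the pictures are not rectified), "pose" (4x4, takes a point from camera to world coordinates). Camera axes: x right, y up, looking along -z (the intrinsics and any distortion apply to the point x, -y, -z); pixel columns grow to the right and rows downward; lengths in m; the calibration is good to about 2 mm. A picture is of the moment at which its call begins. There is no depth.
- robot.close_job(): hands the job in, once; it reports no verdict.
The state is a dict: "time": time; "joint_positions": joint angles; "qvel": joint speeds; "joint_torque": joint torques, N m; "tool_pos": TCP position; "ee_rot": TCP orientation; "wrist_force": force on the tool from outside, world axes, zero at the start; "wrist_torque": the same for the moment, N m; "width": finger opening in m.
Only numpy, scipy, OpenCV 4.12 (cv2) and the standard library are available. Lean on these libraries where they do the work, as an engineer would, in place of code of your own. Each camera call takes 0.05 s, during which the arm holds its last target. There are 200 camera calls.

## Working session

There is one attempt and no reset: what is moved stays moved. The work goes in short steps, Python scripts to look and compute and a tool call to move; the robot and the scene stay as the last step left them, time stands still between calls to the robot, and variables do not carry over. Pictures are saved under pics/ and viewed, about 8 in all and at most 12, crops included, and the job is handed in when it is done.

Besides the shell and the picture viewer there is one more tool, called after "Request:" as a command line: name --pt "numbers of a row" for each row, then --argument value for the rest. carry_out: Moves the arm, as the interface text tells. Its arguments: {"type":"object","properties":{"targets":{"type":"array","items":{"type":"array","items":{"type":"number"}}}},"required":["targets"]}

```bash
mkdir -p pics
cat > h.py <<'E'
import numpy as np, cv2
from bench import robot
def snap(n,f):
    s=robot.snapshot(n); cv2.imwrite('pics/'+f,s['image'][:,:,::-1]); np.savez('pics/'+f+'.npz',K=s['camera_matrix'],d=s['distortion'],T=s['pose']); return s
def px2w(f,uv,z):
    c=np.load('pics/'+f+'.npz'); u=cv2.undistortPoints(np.array([[uv]],float),c['K'],np.array(c['d'],float))[0,0]
    T=c['T']; r=T[:3,:3]@np.array([u[0],-u[1],-1]); o=T[:3,3]; return o+r*(z-o[2])/r[2]
E
python3 - <<'E'
from h import *
snap('top','top1.png');snap('scene','sc1.png')
o=robot.get_obs();print({k:np.round(v,3).tolist() for k,v in o.items()})
E
```

```text
{'time': 0.1, 'joint_positions': [1.001, 0.088, 1.372, -0.0, 1.684, -0.103], 'qvel': [0.0, -0.001, -0.004, 0.001, 0.0, 0.001], 'joint_torque': [0.003, -34.124, -30.33, 0.072, 0.03, -0.0], 'tool_pos': [0.247, 0.491, 0.204], 'ee_rot': [-1.667, 1.569, -2.134], 'wrist_force': [-0.15, 0.533, 0.772], 'wrist_torque': [-0.042, -0.001, 0.037], 'width': 0.094}
```

View pics/top1.png

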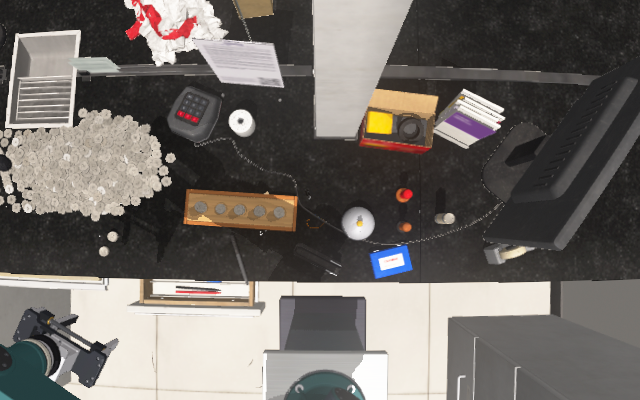

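View pics/sc1.png

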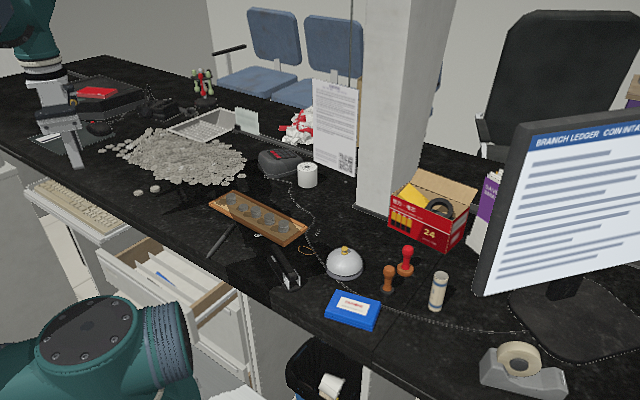

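Run:
```python
from h import *
im=cv2.imread('pics/top1.png')
cv2.imwrite('pics/c1.png',cv2.resize(im[180:240,180:310],None,fx=6,fy=6,interpolation=cv2.INTER_CUBIC))
cv2.imwrite('pics/c2.png',cv2.resize(im[175:290,335:465],None,fx=5,fy=5,interpolation=cv2.INTER_CUBIC))
for n,uv,z in [('bell',(358,224),.06),('roll',(445,217),.088),('board',(241,210),.01),('bL',(184,208),.01),('bR',(298,212),.01),('stapler',(318,262),.04),('red',(404,195),.07),('wood',(404,227),.07),('till',(241,123),.05),('pillar',(316,138),0),('pillar2',(357,138),0),('mon',(640,70),.3),('mon2',(560,248),.3)]: print(n,px2w('top1.png',uv,z).round(3))
print(np.load('pics/top1.png.npz')['T'].round(3))
```

```text
bell [ 0.477 -0.075  0.06 ]
roll [ 0.495 -0.279  0.088]
board [0.509 0.216 0.01 ]
bL [0.512 0.363 0.01 ]
bR [0.506 0.072 0.01 ]
stapler [0.383 0.02  0.04 ]
red [ 0.548 -0.185  0.07 ]
wood [ 0.471 -0.185  0.07 ]
till [0.723 0.215 0.05 ]
pillar [0.697 0.029 0.   ]
pillar2 [ 0.699 -0.077  0.   ]
mon [ 0.797 -0.642  0.3  ]
mon2 [ 0.435 -0.442  0.3  ]
[[ 0.011  0.997 -0.071  0.484]
 [-1.     0.011  0.007  0.021]
 [ 0.008  0.071  0.997  1.082]
 [ 0.     0.     0.     1.   ]]
```

View pics/c1.png

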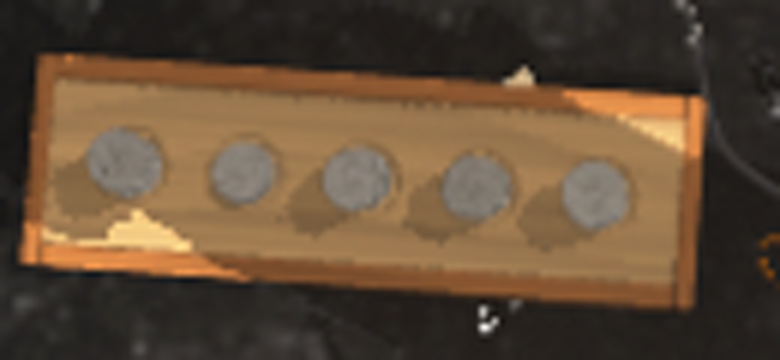

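View pics/c2.png

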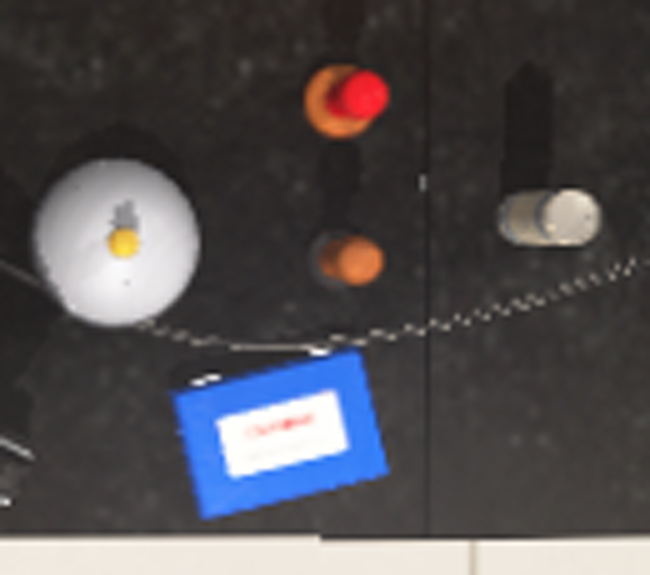

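```bash
cat >> h.py <<'E'
from scipy.spatial.transform import Rotation as Ro
def go(p):
    o=robot.get_obs(); R=Ro.from_euler('xyz',o['ee_rot']).as_matrix()
    print('tcp',np.round(o['tool_pos'],4),'t',round(float(o['time']),2),'delta cm (tool):',(R.T@(np.array(p)-o['tool_pos'])*100).round(2)); return R
E
python3 - <<'E'
from h import *
b=px2w('top1.png',(359.6,223.4),.063);s=px2w('top1.png',(220.7,208.8),.016);r=px2w('top1.png',(449,218.2),.088)
print(b,s,r)
b[2]=.12; print(go(b).round(3))
E
```

```text
[ 0.47866147 -0.07888195  0.063     ] [0.51105923 0.2670106  0.016     ] [ 0.4926478  -0.28912028  0.088     ]
tcp [0.2473 0.4907 0.2044] t 0.1 delta cm (tool): [  8.51 -40.44  46.3 ]
[[-0.001  0.45   0.893]
 [-0.002  0.893 -0.45 ]
 [-1.    -0.002 -0.   ]]
```

Request:
carry_out --pt "1 0 0 0 7.9" --pt "1 0 0 0 7.9" --pt "1 0 0 0 7.9" --pt "1 0 0 0 7.9" --pt "1 0 0 0 7.9" --pt "1 0 0 0 7.9" --pt "1 0 0 0 7.9" --pt "1 0 0 0 7.9" --pt "1 0 0 0 0" --pt "1 0 0 0 0"

```text
time: 1.1
tool_pos: [0.2474, 0.491, 0.205]
ee_rot: [-0.63, 1.57, -2.197]
wrist_force: [0.0, 0.1, -0.5]
width: 0.0176
```

Run:
```python
from h import *
print(go([.479,-.079,.16]).round(3)); o=robot.get_obs(); print(np.round(o['joint_positions'],2),o['width'])
```

```text
tcp [0.2474 0.491  0.205 ] t 1.1 delta cm (tool): [ 4.53 22.95 57.08]
[[-0.001  1.     0.004]
 [-0.001  0.004 -1.   ]
 [-1.    -0.001  0.001]]
[1.   0.09 1.37 0.   1.68 1.  ] 0.017572563993514576
```

Request:
carry_out --pt "1 0 1.2 2 0" --pt "1 0 1.2 3 0" --pt "1 0 1.2 3 0" --pt "1 0 1.2 3 0" --pt "1 0 1.2 3 0" --pt "1 0 1.2 3 0" --pt "1 0 1.2 3 0" --pt "1 0 1.2 3 0" --pt "1 0 1.2 3 0" --pt "1 0 1.2 3 0" --pt "1 0 1.2 3 0" --pt "1 0 1.2 3 0" --pt "1 0 1.2 3 0" --pt "1 0 1.2 3 0" --pt "1 0 1.2 3 0" --pt "1 0 1.2 3 0" --pt "1 0 1.2 3 0" --pt "1 0 1.2 3 0" --pt "1 0 1.2 3 0" --pt "1 0 0 0 0"

```text
time: 3.1
tool_pos: [0.4767, -0.0716, 0.2048]
ee_rot: [-0.687, 1.57, -2.259]
wrist_force: [0.2, 0.7, 0.4]
width: 0.0003
```

Run:
```python
from h import *
print(go([.479,-.079,.16]).round(3)); snap('wrist','w1.png')
```

```text
tcp [ 0.4767 -0.0716  0.2048] t 3.1 delta cm (tool): [4.48 0.24 0.73]
[[-0.001  1.    -0.001]
 [-0.001 -0.001 -1.   ]
 [-1.    -0.001  0.001]]
```

View pics/w1.png

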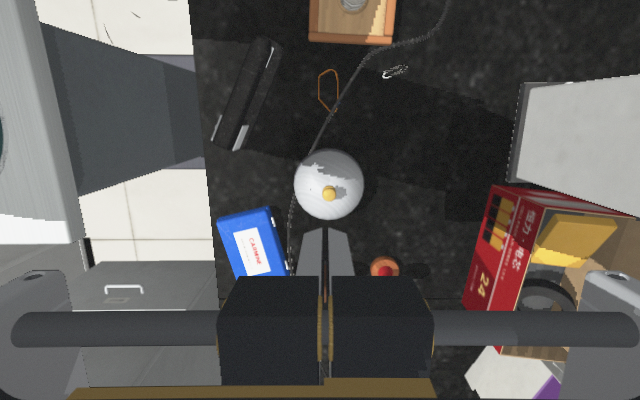

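Run:
```python
from h import *
print(px2w('w1.png',(329,193),.063)); go([.479,-.079,.08])
```

```text
[ 0.47936428 -0.07588197  0.063     ]
tcp [ 0.4761 -0.0699  0.2049] t 3.15 delta cm (tool): [12.49  0.3   0.92]
```

Request:
carry_out --pt "1 1 0.3 0.8 0" --pt "1 2 0 0 0" --pt "1 2 0 0 0" --pt "1 2 0 0 0" --pt "1 2 0 0 0" --pt "1 1.5 0 0 0" --pt "1 1 0 0 0" --pt "1 0.8 0 0 0" --pt "1 0.4 0 0 0" --pt "1 0 0 0 0" --pt "1 0 0 0 0"

```text
time: 4.25
tool_pos: [0.4796, -0.0767, 0.0792]
ee_rot: [1.343, 1.569, -0.227]
wrist_force: [1.0, -0.2, 0.9]
width: 0.0005
```

Run:
```python
from h import *
go([.479,-.0775,.0585]);snap('scene','sc2.png'); print(robot.get_obs()['wrist_force'])
s=snap('wrist','w2.png')['image'][130:260,260:400,::-1]; t=cv2.imread('pics/sc2.png')[180:300,280:420]
f=lambda a:cv2.resize(a,(420,400),interpolation=cv2.INTER_CUBIC)
cv2.imwrite('pics/c3.png',np.hstack([f(t),f(s)])[:, :800])
```

```text
tcp [ 0.4796 -0.0767  0.0792] t 4.25 delta cm (tool): [ 2.07 -0.06  0.08]
[-0.20900531  0.5358794  -0.16789516]
```

View pics/c3.png

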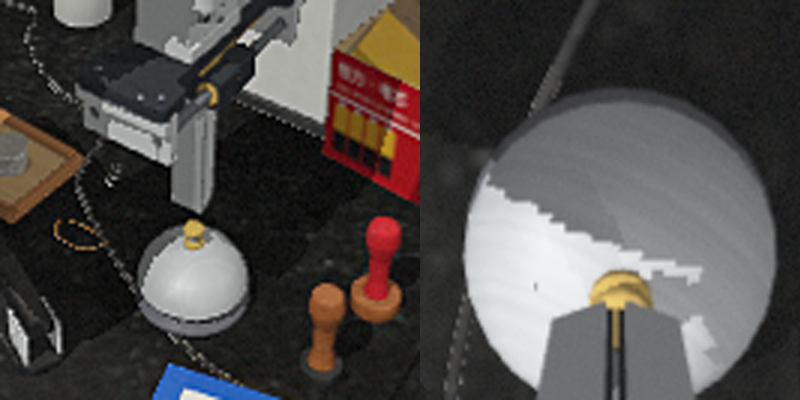

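Request:
carry_out --pt "1 0.5 0 0 0" --pt "1 0.5 0 0 0" --pt "1 0.3 0 0 0" --pt "1 0.1 0 0 0" --pt "1 0.1 0 0 0" --pt "1 0.1 0 0 0" --pt "1 0.1 0 0 0" --pt "1 0.1 0 0 0" --pt "1 0.1 0 0 0" --pt "1 0.1 0 0 0" --pt "1 0.05 0 0 0" --pt "1 0 0 0 0" --pt "1 0 0 0 0" --pt "1 0 0 0 0"

```text
time: 5.75
tool_pos: [0.479, -0.0766, 0.0581]
ee_rot: [3.096, 1.571, 1.526]
wrist_force: [-2.2, -0.1, 3.9]
width: 0.0004
```

Run:
```python
from h import *
go([.479,-.0775,.0585])
for i in range(3): print(robot.get_obs()['wrist_force'].round(2),robot.get_obs()['tool_pos'].round(4));s=snap('scene','sc3.png')['image'][180:300,280:420,::-1]
cv2.imwrite('pics/c4.png',cv2.resize(s,None,fx=5,fy=5,interpolation=cv2.INTER_CUBIC))
```

```text
tcp [ 0.479  -0.0766  0.0581] t 5.75 delta cm (tool): [-0.04 -0.    0.09]
[-2.17 -0.1   3.86] [ 0.479  -0.0766  0.0581]
[-2.16 -0.44  3.51] [ 0.479  -0.0766  0.0581]
[-2.14  1.54  4.12] [ 0.479  -0.0766  0.0581]
```

View pics/c4.png

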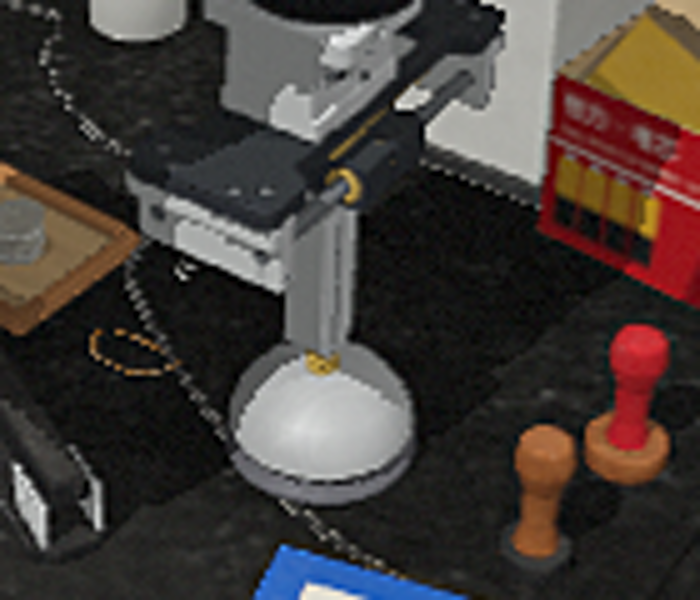

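Request:
carry_out --pt "1 -0.1 0 0 0" --pt "1 -0.2 0 0 0" --pt "1 -0.3 0 0 0" --pt "1 -1 0 0 0" --pt "1 -2 0 0 0" --pt "1 -3 0 0 0" --pt "1 -3 0 0 0" --pt "1 -1.4 0 0 0" --pt "1 0 0.4 -2 0" --pt "1 0 0.4 -4 0" --pt "1 0 0.4 -4 0" --pt "1 0 0.4 -4 0" --pt "1 0 0.4 -4 0" --pt "1 0 0.4 -4 0" --pt "1 0 0.4 -4 0" --pt "1 0 0.4 -4 0" --pt "1 0 0 -2 0" --pt "1 0 0 -1 0" --pt "1 0 0 0 0" --pt "1 0 0 0 0"

```text
time: 7.9
tool_pos: [0.5107, 0.2526, 0.1677]
ee_rot: [-0.394, 1.57, -1.965]
wrist_force: [0.7, 0.2, -0.2]
width: 0.0006
```

Run:
```python
from h import *
go([.511,.267,.036]); snap('wrist','w3.png'); s=cv2.imread('pics/w3.png')[60:310,200:440]; cv2.imwrite('pics/c5.png',cv2.resize(s,None,fx=2.4,fy=2.4,interpolation=cv2.INTER_CUBIC))
```

```text
tcp [0.5107 0.2526 0.1677] t 7.9 delta cm (tool): [13.17  0.03 -1.45]
```

View pics/c5.png

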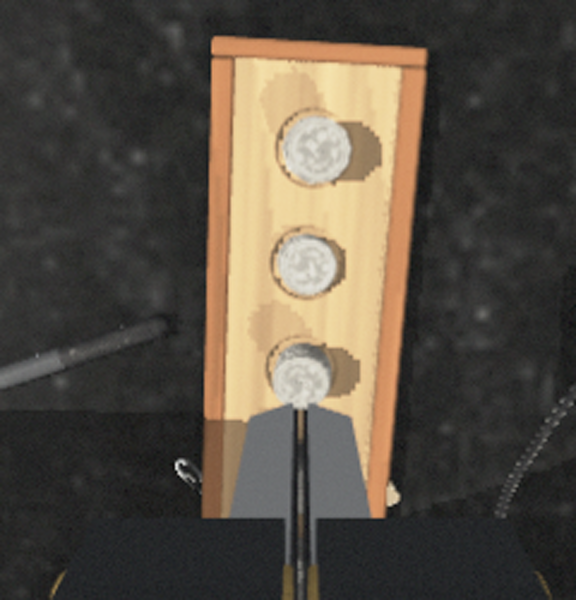

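Run:
```python
from h import *
p=px2w('w3.png',(327.9,170.4),.016);print(p); p=(p+[.511,.267,.016])/2;p[2]=.036; print(go(p).round(3))
```

```text
[0.51242975 0.27039022 0.016     ]
tcp [0.5109 0.2523 0.1679] t 7.95 delta cm (tool): [13.19  0.09 -1.65]
[[-0.     1.    -0.   ]
 [-0.001 -0.    -1.   ]
 [-1.    -0.     0.001]]
```

Request:
carry_out --pt "1 0 0.1 -1.6 0" --pt "1 1 0 0 0" --pt "1 2 0 0 0" --pt "1 2 0 0 0" --pt "1 2 0 0 0" --pt "1 2 0 0 0" --pt "1 1.5 0 0 0" --pt "1 1 0 0 0" --pt "1 1 0 0 0" --pt "1 0.6 0 0 0" --pt "1 0 0 0 0" --pt "1 0 0 0 0" --pt "1 0 0 0 0"

```text
time: 9.25
tool_pos: [0.5124, 0.2697, 0.038]
ee_rot: [1.975, 1.569, 0.405]
wrist_force: [0.2, -0.1, 0.6]
width: 0.0005
```

Run:
```python
from h import *
go([.5115,.2685,.036]); snap('scene','sc4.png'); a=cv2.imread('pics/sc4.png')[150:270,190:330]
snap('wrist','w4.png'); b=cv2.imread('pics/w4.png')[80:220,260:400]
f=lambda a:cv2.resize(a,(400,400),interpolation=cv2.INTER_CUBIC)
cv2.imwrite('pics/c6.png',np.hstack([f(a),f(b)]))
```

```text
tcp [0.5124 0.2697 0.038 ] t 9.25 delta cm (tool): [ 0.2  -0.09  0.12]
```

View pics/c6.png

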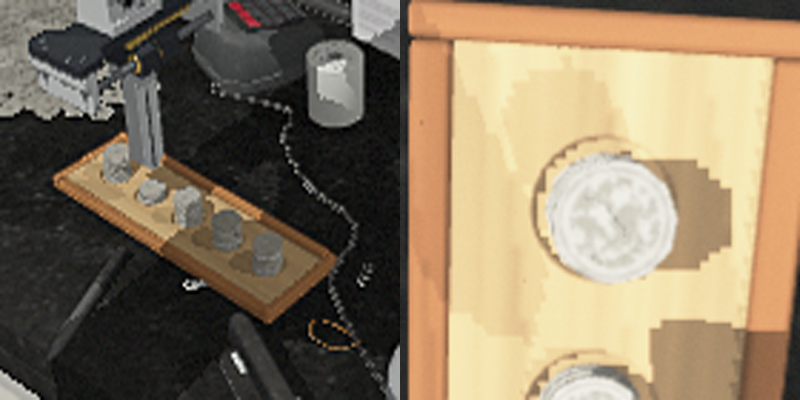

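Request:
carry_out --pt "1 0.15 0 0.1 0" --pt "1 0 0 0 0" --pt "1 0 0 0 0" --pt "1 0 0 0 0" --pt "1 0 0 0 0" --pt "1 0 0 0 0" --pt "1 0 0 0 0" --pt "1 0 0 0 0" --pt "1 0 0 0 0" --pt "1 0 0 0 0" --pt "1 0 0 0 0" --pt "1 0 0 0 0" --pt "1 0 0 0 0" --pt "1 0 0 0 0" --pt "1 0 0 0 0" --pt "1 0 0 0 0" --pt "1 0 0 0 0" --pt "1 0 0 0 0" --pt "1 0 0 0 0" --pt "1 0 0 0 0"

```text
time: 11.35
tool_pos: [0.5117, 0.2684, 0.0355]
ee_rot: [-3.092, 1.571, 1.621]
wrist_force: [0.4, 0.2, -0.3]
width: 0.0005
```

Request:
carry_out --pt "1 0 0 0 0" --pt "1 0 0 0 0" --pt "1 0 0 0 0" --pt "1 0 0 0 0" --pt "1 0 0 0 0" --pt "1 0 0 0 0" --pt "1 0 0 0 0" --pt "1 0 0 0 0" --pt "1 -1 0 0 0" --pt "1 -2 0 0 0" --pt "1 -3 0 0 0" --pt "1 -3 0 0 0" --pt "1 -3 0 0 0" --pt "1 -3 0 0 0" --pt "1 -1.5 0 0 0" --pt "1 0 0 0 0"

```text
time: 12.95
tool_pos: [0.5131, 0.269, 0.204]
ee_rot: [1.96, 1.564, 0.39]
wrist_force: [-0.2, -0.3, -0.2]
width: 0.0005
```

Run:
```python
from h import *
go([.493,-.289,.2])
```

```text
tcp [0.5131 0.269  0.204 ] t 12.95 delta cm (tool): [ 0.25 -2.07 55.8 ]
```

Request:
carry_out --pt "1 0 -0.1 1.5 0" --pt "1 0 -0.1 3 0" --pt "1 0 -0.1 3 0" --pt "1 0 -0.1 3 0" --pt "1 0 -0.1 3 0" --pt "1 0 -0.1 3 0" --pt "1 0 -0.1 3 0" --pt "1 0 -0.1 3 0" --pt "1 0 -0.1 3 0" --pt "1 0 -0.1 3 0" --pt "1 0 -0.1 3 0" --pt "1 0 -0.1 3 0" --pt "1 0 -0.1 3 0" --pt "1 0 -0.1 3 0" --pt "1 0 -0.1 3 0" --pt "1 0 -0.1 3 0" --pt "1 0 -0.1 3 0" --pt "1 0 -0.1 2 0" --pt "1 0 -0.1 0.5 0" --pt "1 0 0 0 0"

```text
time: 14.95
tool_pos: [0.4918, -0.2518, 0.1984]
ee_rot: [-2.19, 1.567, 2.521]
wrist_force: [0.8, -0.5, -0.7]
width: 0.0005
```

Run:
```python
from h import *
go([.493,-.289,.108]); snap('wrist','w5.png'); snap('scene','sc5.png')
a=cv2.imread('pics/w5.png')[60:360,160:560];b=cv2.imread('pics/sc5.png')[150:450,320:640]
cv2.imwrite('pics/c7.png',np.vstack([cv2.resize(a,(800,600))])[:600]); cv2.imwrite('pics/c8.png',cv2.resize(b,None,fx=2,fy=2))
```

```text
tcp [ 0.4918 -0.2518  0.1984] t 14.95 delta cm (tool): [9.03 0.15 3.74]
```

View pics/sc5.png

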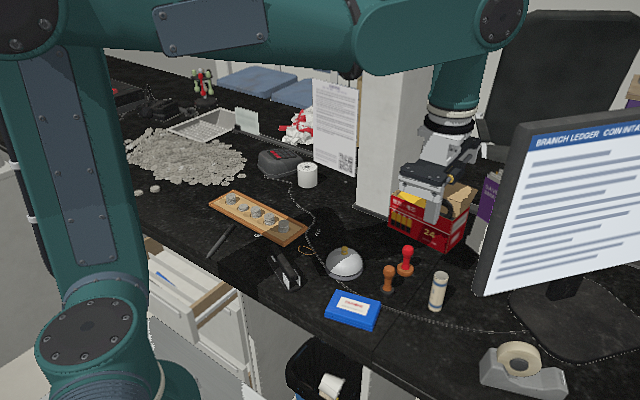

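View pics/c7.png

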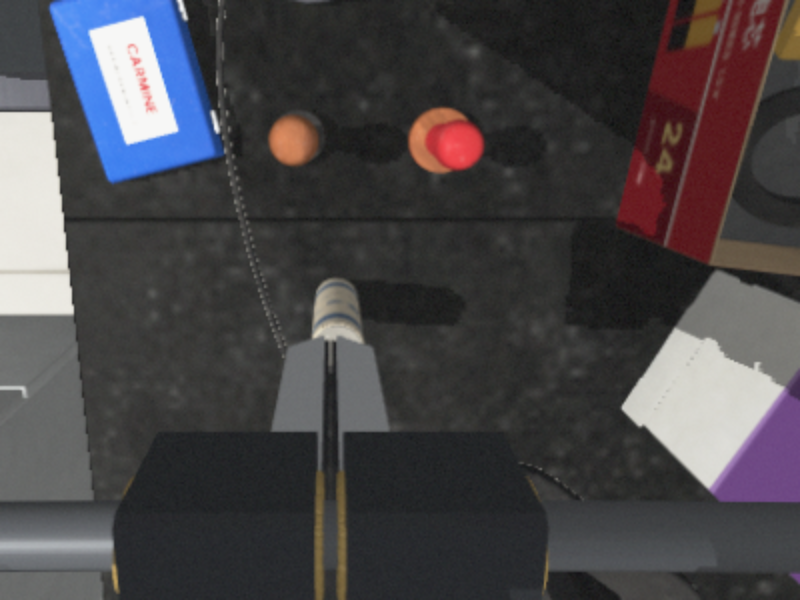

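Run:
```python
from h import *
p=px2w('w5.png',(327.8,199.5),0);print(p,'centre y',p[1]-.013)
print(px2w('w5.png',(329,227),.087)); go([.493,-.288,.108])
```

```text
[ 0.49318209 -0.27766542  0.        ] centre y -0.29066542322752553
[ 0.49392146 -0.28211672  0.087     ]
tcp [ 0.4927 -0.2507  0.1995] t 15.05 delta cm (tool): [9.14 0.04 3.74]
```

Request:
carry_out --pt "1 0 0 1 0" --pt "1 0 0 1.5 0" --pt "1 0 0 1 0" --pt "1 0 0 0.3 0" --pt "1 0 0 0 0" --pt "1 1 0 0 0" --pt "1 1.5 0 0 0" --pt "1 1.5 0 0 0" --pt "1 1.5 0 0 0" --pt "1 1.5 0 0 0" --pt "1 1 0 0 0" --pt "1 0.5 0 0 0" --pt "1 0 0 0 0" --pt "1 0 0 0 0"

```text
time: 16.45
tool_pos: [0.4936, -0.2898, 0.116]
ee_rot: [1.034, 1.57, -0.536]
wrist_force: [0.5, -0.3, -0.4]
width: 0.0005
```

Run:
```python
from h import *
go([.493,-.289,.108]);snap('scene','sc6.png');snap('top','top6.png');snap('wrist','w6.png')
f=lambda a:cv2.resize(a,(400,400),interpolation=cv2.INTER_CUBIC)
cv2.imwrite('pics/c9.png',np.hstack([f(cv2.imread('pics/sc6.png')[180:320,360:500]),f(cv2.imread('pics/top6.png')[160:290,400:530])]))
```

```text
tcp [ 0.4936 -0.2898  0.116 ] t 16.45 delta cm (tool): [ 0.8  -0.06 -0.08]
```

View pics/c9.png

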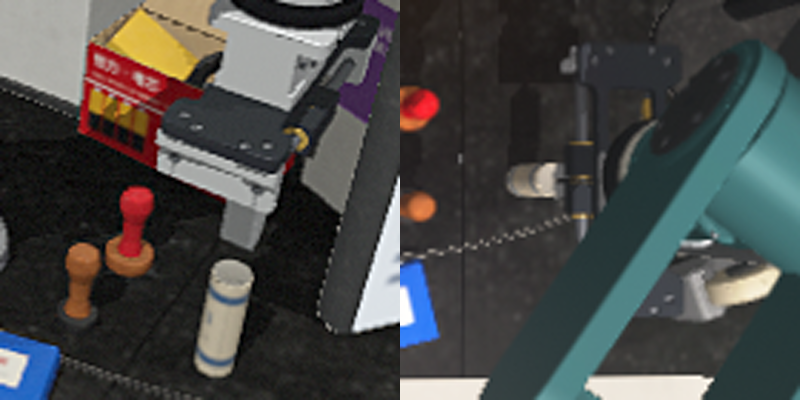

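Run:
```python
from h import *
print(px2w('sc6.png',(441.2,275.0),.088)); go([.493,-.2885,.1085])
```

```text
[ 0.49421635 -0.28950291  0.088     ]
tcp [ 0.4938 -0.29    0.1165] t 16.6 delta cm (tool): [ 0.8  -0.08 -0.15]
```

Three estimates agree on about (0.493, -0.289). I'll lower the last 8 mm and hold there.

Request:
carry_out --pt "1 0.3 0 0 0" --pt "1 0.3 0 0 0" --pt "1 0.2 0 0 0" --pt "1 0 0 0 0" --pt "1 0 0 0 0" --pt "1 0 0 0 0" --pt "1 0 0 0 0" --pt "1 0 0 0 0" --pt "1 0 0 0 0" --pt "1 0 0 0 0" --pt "1 0 0 0 0" --pt "1 0 0 0 0" --pt "1 0 0 0 0" --pt "1 0 0 0 0" --pt "1 0 0 0 0" --pt "1 0 0 0 0" --pt "1 0 0 0 0" --pt "1 0 0 0 0" --pt "1 0 0 0 0" --pt "1 0 0 0 0"

```text
time: 18.6
tool_pos: [0.4933, -0.2896, 0.1075]
ee_rot: [1.788, 1.571, 0.218]
wrist_force: [-0.1, 0.3, -0.3]
width: 0.0006
```

Request:
carry_out --pt "1 0 0 0 0" --pt "1 0 0 0 0" --pt "1 0 0 0 0" --pt "1 0 0 0 0" --pt "1 0 0 0 0" --pt "1 0 0 0 0"

```text
time: 19.2
tool_pos: [0.4933, -0.2896, 0.1074]
ee_rot: [2.924, 1.571, 1.354]
wrist_force: [0.4, -0.5, -0.4]
width: 0.0006
```

Run:
```python
from h import *
go([.493,-.289,.108]); print(robot.get_obs()['wrist_force'].round(2)); print(robot.close_job())
```

```text
tcp [ 0.4933 -0.2896  0.1074] t 19.2 delta cm (tool): [-0.06 -0.03 -0.06]
[ 0.42 -0.48 -0.39]
the job is handed in; nothing more can be done
None
```

The arm rang the bell, pointed at the short stack and then the coin roll, and is still pointing at the roll. I handed the job in at about 19 s of the 51 s allowed.

- **Bell:** I pressed the plunger with shut fingers to TCP z = 0.058, about 4.9 mm of travel. The upward force read about 3.9 N, which fits a full press. The ring itself isn't reported, so I inferred it from the depth and force.
- **Short stack:** It is the second from the robot's left. I pointed for more than 2.5 s with the tip at z ≈ 0.0355, about 19.5 mm above its top. The top-camera and wrist estimates of its place differed by about 3.5 mm, so I used their mean.
- **Coin roll:** The tip is at (0.493, -0.290, 0.107), about 19 mm above the top. The top and scene cameras and a sighting of the roll's base rim all put it within 2 mm of (0.493, -0.289). A rough sighting of its half-hidden top edge read 7 mm nearer in y, and I set that aside.

Apart from the bell press, force readings at the end of each move stayed at noise level (about 1 N or less). I saw nothing else moved in the pictures, but I took none after the final 8 mm descent.

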